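# Stock the sauce caddy

### The job

Put the four sauce squeeze bottles, the ones with pointed nozzles, into the divided metal caddy, one in each cell, each standing upright on the floor of the cell whose liner has the bottle's own colour. Leave the two steel-lidded jars standing where they are.

Things in the scene. Friction and masses are not known exactly. Their poses are not given: they have to be found in the camera images.
- bottle_red: red sauce squeeze bottle, loose, standing upright: round red body 40 mm in diameter with straight sides from 0 to 80 mm up, shoulder to 88 mm, then a white cap and thin white pointed nozzle, 112 mm tall in all, about 0.16 kg. Origin: centre of its underside; z up along the bottle. Rigid.
- bottle_yellow: yellow sauce squeeze bottle, loose, standing upright: round yellow body 40 mm in diameter with straight sides from 0 to 80 mm up, shoulder to 88 mm, then a white cap and thin white pointed nozzle, 112 mm tall in all, about 0.16 kg. Origin: centre of its underside; z up along the bottle. Rigid.
- bottle_green: green sauce squeeze bottle, loose, standing upright: round green body 40 mm in diameter with straight sides from 0 to 80 mm up, shoulder to 88 mm, then a white cap and thin white pointed nozzle, 112 mm tall in all, about 0.16 kg. Origin: centre of its underside; z up along the bottle. Rigid.
- bottle_brown: dark brown sauce squeeze bottle, loose, standing upright: round dark brown body 40 mm in diameter with straight sides from 0 to 80 mm up, shoulder to 88 mm, then a white cap and thin white pointed nozzle, 112 mm tall in all, about 0.16 kg. Origin: centre of its underside; z up along the bottle. Rigid.
- liner_red: red square liner, 56 x 56 x 2.5 mm, fixed mid-floor in the red bottle's cell. Origin: centre of its underside, 4 mm above the table; x across the caddy, y along its row of cells. The caddy, fixed bare metal, is 68 x 260 mm with 4 mm walls and dividers 40 mm high: a row of four 60 mm square cells at 64 mm pitch, its colours in a new order at each start.
- liner_yellow: yellow square liner, 56 x 56 x 2.5 mm, fixed mid-floor in the yellow bottle's cell. Origin: centre of its underside, 4 mm above the table; x across the caddy, y along its row of cells. The caddy, fixed bare metal, is 68 x 260 mm with 4 mm walls and dividers 40 mm high: a row of four 60 mm square cells at 64 mm pitch, its colours in a new order at each start.
- liner_green: green square liner, 56 x 56 x 2.5 mm, fixed mid-floor in the green bottle's cell. Origin: centre of its underside, 4 mm above the table; x across the caddy, y along its row of cells. The caddy, fixed bare metal, is 68 x 260 mm with 4 mm walls and dividers 40 mm high: a row of four 60 mm square cells at 64 mm pitch, its colours in a new order at each start.
- liner_brown: dark brown square liner, 56 x 56 x 2.5 mm, fixed mid-floor in the dark brown bottle's cell. Origin: centre of its underside, 4 mm above the table; x across the caddy, y along its row of cells. The caddy, fixed bare metal, is 68 x 260 mm with 4 mm walls and dividers 40 mm high: a row of four 60 mm square cells at 64 mm pitch, its colours in a new order at each start.
- jar_red: red jar with a flat steel lid and no nozzle, loose: lid 51 mm in diameter, 62 mm tall, about 0.22 kg. Not part of the job; stands among the bottles. Origin: centre of its underside; z up.
- jar_green: green jar with a flat steel lid and no nozzle, loose: lid 51 mm in diameter, 62 mm tall, about 0.22 kg. Not part of the job; stands among the bottles. Origin: centre of its underside; z up.
Not all that is in view belongs to the job. What is shaped like the bottle_brown but blue or purple is not meant. What is shaped like the bottle_red but purple is not meant.

How it is judged:
At the end, for the whole second after the job is handed in: Each bottle is at rest, upright (within 0.12 rad), in the cell with its own colour's liner: underside centre within 15 mm horizontally of the liner's centre and under 10 mm above the liner's underside. Both jars are upright (within 0.2 rad), within 30 mm of where they started (horizontal distance between bottle_red and liner_red below 0.015 m and z of bottle_red in the frame of liner_red below 0.01 m and angle between each of bottle_red, bottle_yellow, bottle_green, bottle_brown's own z axis and vertical below 0.12 rad and linear speed of each of bottle_red, bottle_yellow, bottle_green, bottle_brown below 0.02 m/s and horizontal distance between bottle_yellow and liner_yellow below 0.015 m and z of bottle_yellow in the frame of liner_yellow below 0.01 m and horizontal distance between bottle_green and liner_green below 0.015 m and z of bottle_green in the frame of liner_green below 0.01 m and horizontal distance between bottle_brown and liner_brown below 0.015 m and z of bottle_brown in the frame of liner_brown below 0.01 m and distance of each of jar_red, jar_green from where it was at the start of the episode below 0.03 m and angle between each of jar_red, jar_green's own z axis and vertical below 0.2 rad); the robot touches nothing.
It fails at once if a lidded jar is shifted by more than 30 mm or tipped over (distance of any of jar_red, jar_green from where it was at the start of the episode above 0.03 m or angle between any of jar_red, jar_green's own z axis and vertical above 0.5 rad).
It also fails if it takes over 104 s, if anything falls off the work surface, if the arm or the gripper's body presses on something with over 40 N, if the wrist force passes 120 N, or if a joint passes its speed limit or range.

### The arm

A 7-joint arm with a two-finger parallel gripper is mounted at the origin on the work surface. World frame = base frame: x ahead of the robot, y to its left, z up, the work surface at z = 0. Lengths are in m, angles in rad, forces in N, time in s.
With the tool pointing down it reaches from about 0.425 to 1.025 m from the base axis. Payload 9.4 kg.
Tool frame: the origin (TCP) lies at the very end of the fingers, on their centre line; the grasp point (between the pads) lies 19 mm behind it; z points along the fingers, y is the line along which they close (so a half turn about z gives the same grasp; the last joint's range is limited). The gripper opens to 85 mm and grips with 20 to 120 N. Pads are 22 mm wide; open, the fingers measure 114 mm over their backs; the gripper's body (76 mm by 85 mm) begins 54 mm behind the grasp point. The pads swing forward as they close: fully open they stand 13 mm farther back than shut.
Start: joints at [1.185, 0.599, -0.003, 1.599, 0.002, 0.943, -0.08], TCP at [0.22, -0.691, 0.231] pointing down, gripper open.
Joint ranges: [-2.57, 2.57], [-0.35, 1.97], [-1.29, 1.29], [0.11, 2.56], [-1.05, 4.19], [0.11, 1.86], [-2.63, 2.63]. Speed limits (rad/s): [2.22, 2.22, 3.01, 3.01, 3.14, 3.14, 3.14].

### API

Orientations are given as [roll, pitch, yaw] about the fixed x, y, z axes, in that order (R = Rz(yaw) Ry(pitch) Rx(roll)).
In Python, from cell import arm, read_camera gives the robot as it stands.
- The arm moves only by the shell command python3 -m inch 'ROWS' [OPENING] [FORCE]. ROWS is JSON, a list of rows, each a list of 6 numbers: the shift along the tool's x, y, z in m, then the turn, a rotation vector about the tool's x, y, z in degrees. In form: [[tx, ty, tz, wx, wy, wz], ...]. A call has 1 to 5 rows; each row shifts and turns the commanded pose from where the row before left it, along the tool's axes as they then stand; what a row does not reach is not made up. A row lasts 1/12 s, in which the tool goes at most 41.7 mm and 7.16 degrees, less where a joint would pass 70% of its speed; a pose out of reach is approached as far as the arm can. A call is refused whole if a number of a shift passes 0.0417 or a number of a turn 7.16, either way. A call with a gripper value outside its range is refused whole. OPENING is the opening, from -1 (shut) to 1 (fully open), set as the call begins (- or left out, the last holds). The fingers move at their own pace and stop on an object; FORCE is the grip in N (left out, the last holds). Time passes only in rows, so rows that do not move let the fingers close. It gives the time, the measured TCP pose, the force, the opening and the grip force at its end, in the units of the state.
- arm.sense(): the state, without advancing time (a new reading comes with each control period).
- read_camera(name): name is "scene" or "top"; returns a dict with "color" (420x560x3 uint8, blue, green, red), "depth" (420x560 float32, m along the optical axis (not along the pixel's ray), 0 where there is no reading), "fx", "fy", "cx", "cy" (pixels), "extrinsics" (4x4, takes a point from camera to world coordinates). Camera axes: x right, y up, looking along -z (the intrinsics and any distortion apply to the point x, -y, -z); pixel columns grow to the right and rows downward; lengths in m; the calibration is good to about 2 mm. A picture is of the moment at which its call begins.
- arm.finish_job(): hands the job in; it is judged then, once.
The state is a dict: "time_s": time; "qpos": joint angles; "joint_velocities": joint speeds; "tau": joint torques, N m; "position": TCP position; "tcp_rot": TCP orientation; "wrist_force": force on the tool from outside, world axes, zero at the start; "moment": the same for the moment, N m; "width": finger opening in m; "finger_force": force on a finger pad.
Only numpy, scipy, OpenCV 4.12 (cv2) and the standard library are available. Lean on these libraries where they do the work, as an engineer would, in place of code of your own. Each camera call takes 0.05 s, during which the arm holds its last target. There are 200 camera calls.

## Working session

There is one attempt and no reset: what is moved stays moved. The work goes in short steps, Python scripts to look and compute and a shell command to move; the robot and the scene stay as the last step left them, time stands still between calls to the robot, and variables do not carry over. Pictures are saved under pics/ and viewed, at most 14 in all, crops included, and the job is handed in when it is done.

```bash
ls; mkdir -p pics; python3 - <<'E'
from cell import arm, read_camera
import cv2,pickle,numpy as np
s=arm.sense();print(s)
for n in("scene","top"):
    d=read_camera(n);pickle.dump(d,open(n+'.pkl','wb'));cv2.imwrite(f'pics/{n}0.png',d['color'])
    print(n,d['fx'],d['fy'],d['cx'],d['cy'],d['extrinsics'].round(3).tolist(),[k for k in d])
E
```

```text
pics
{'time_s': 0.0, 'qpos': array([ 1.18532304,  0.60017619, -0.00254212,  1.60013443,  0.00182479,
        0.94288549, -0.07976065]), 'joint_velocities': array([ 0.00112567,  0.00135302,  0.00089958,  0.00143793,  0.00031422,
       -0.00018145,  0.00058375]), 'tau': array([-3.24985540e-04, -7.76451445e+01,  1.56399742e+00, -2.58005834e+01,
        1.22217761e-02,  9.07836686e-03, -1.81704013e-05]), 'position': array([ 0.22015402, -0.69027004,  0.23037845]), 'tcp_rot': array([-3.13999966e+00,  1.66699197e-04,  3.08884939e-01]), 'wrist_force': array([ 0.57574742,  0.16000614, -0.9642226 ]), 'moment': array([-0.01793   , -0.04867919,  0.02139164]), 'finger_force': 0.0, 'width': 0.08528883171253421}
scene 472.6300566770609 472.6300566770609 283.67661722424737 211.91384550539465 [[-0.2, -0.704, 0.681, 1.299], [0.98, -0.131, 0.152, 0.155], [-0.018, 0.698, 0.716, 0.844], [0.0, 0.0, 0.0, 1.0]] ['color', 'depth', 'fx', 'fy', 'cx', 'cy', 'extrinsics']
top 442.33218827117963 442.33218827117963 278.143716092762 207.76909851652124 [[-0.014, 0.982, -0.19, 0.369], [-1.0, -0.01, 0.026, -0.016], [0.023, 0.191, 0.981, 0.906], [0.0, 0.0, 0.0, 1.0]] ['color', 'depth', 'fx', 'fy', 'cx', 'cy', 'extrinsics']
```

View pics/scene0.png

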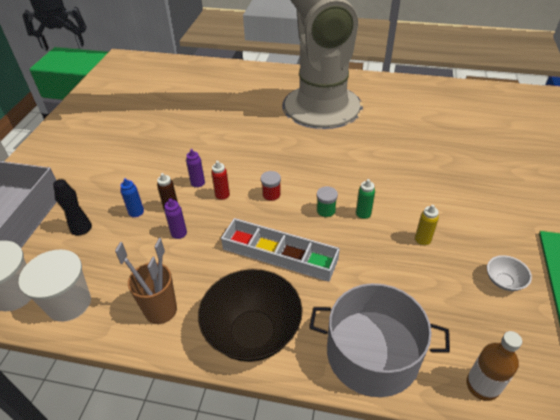

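View pics/top0.png

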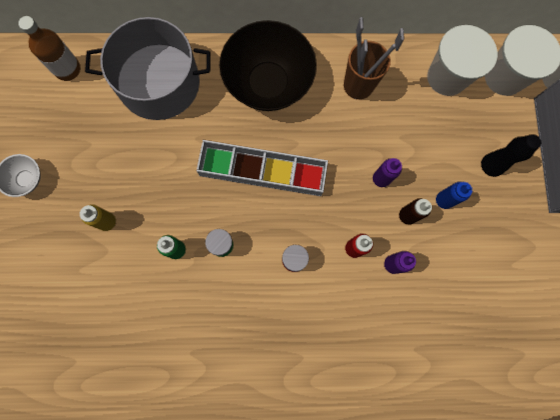

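Top view: the liners from left to right are green (217,160), brown (249,166), yellow (279,172) and red (309,177). The nozzled bottles are yellow (98,217), green (171,246), red (359,245) and brown (414,210). Possible confusions:
- purple bottles at (388,172) and (401,262)
- blue bottle at (455,194)
- red jar at (295,258) and green jar at (219,242), both with flat lids
- black mill at (510,155)

Bottles whose caps are not white are decoys.

```bash
cat > meas.py <<'E'
import cv2,numpy as np
from scipy.optimize import least_squares
def pts(d,m):
    v,u=np.nonzero(m&(d['depth']>0));z=d['depth'][v,u]
    p=np.c_[(u-d['cx'])/d['fx']*z,-(v-d['cy'])/d['fy']*z,-z,np.ones_like(z)]
    return (p@d['extrinsics'].T)[:,:3]
def box(shape,b):
    m=np.zeros(shape,bool);m[b[1]:b[3],b[0]:b[2]]=1;return m
def circ(P,r):
    f=lambda c:np.hypot(P[:,0]-c[0],P[:,1]-c[1])-r
    s=least_squares(f,np.median(P[:,:2],0),loss='soft_l1',f_scale=.002);return s.x,np.sqrt(np.mean(f(s.x)**2))
def cast(d,uv,h):
    E=d['extrinsics'];r=E[:3,:3]@[(uv[0]-d['cx'])/d['fx'],-(uv[1]-d['cy'])/d['fy'],-1];o=E[:3,3]
    return o+r*(h-o[2])/r[2]
E
python3 - <<'E'
from meas import *
import pickle
S,T=[pickle.load(open(n+'.pkl','rb')) for n in('scene','top')]
B={'red':((205,155,235,205),(335,225,380,265)),'yellow':((412,200,442,250),(75,198,122,236)),'green':((353,175,380,222),(152,228,192,264)),'brown':((154,170,180,213),(395,192,438,228)),
'jred':((258,168,286,204),(278,240,312,275)),'jgreen':((312,184,342,220),(203,225,236,260)),
'pur1':((160,190,190,242),(370,155,405,190)),'pur2':((183,146,208,190),(380,246,420,278)),'blue':((118,175,146,220),(435,178,475,212))}
for k,(bs,bt) in B.items():
    r=.0255 if k[0]=='j' else .02
    out=[]
    al=[]
    for d,b in((S,bs),(T,bt)):
        P=pts(d,box(d['depth'].shape,b)); top=P[:,2].max(); 
        lo,hi=(.053,.059) if k[0]=='j' else (.015,.078)
        Q=P[(P[:,2]>lo)&(P[:,2]<hi)]
        c,e=circ(Q,r) if len(Q)>5 else (np.zeros(2),9)
        al.append(Q);out.append((c.round(4).tolist(),round(e,4),len(Q),round(float(top),3)))
    c,e=circ(np.vstack(al),r)
    print(k,c.round(4),round(e,4),out)
hsv=cv2.cvtColor(T['color'],cv2.COLOR_BGR2HSV)
L={'green':(217,160),'brown':(249,166),'yellow':(279,172),'red':(309,177)}
cs={}
for k,uv in L.items():
    c0=T['color'][uv[1],uv[0]].astype(int); m=(np.abs(T['color'].astype(int)-c0).sum(2)<60)
    m&=box(m.shape,(uv[0]-17,uv[1]-17,uv[0]+17,uv[1]+17))
    r=cv2.minAreaRect(np.argwhere(m)[:,::-1].astype(np.float32)); P=pts(T,m)
    cs[k]=cast(T,r[0],.0065);print(k,m.sum(),r,cs[k].round(4),P.mean(0).round(4))
# wall tops of caddy
for d,b,n in((T,(190,130,340,205),'top'),(S,(210,210,350,285),'scene')):
    P=pts(d,box(d['depth'].shape,b));Q=P[(P[:,2]>.033)&(P[:,2]<.046)]
    r=cv2.minAreaRect((Q[:,:2]*1000).astype(np.float32));print(n,len(Q),r,np.median(Q[:,2]))
t=T['color'][130:285,70:490];cv2.imwrite('pics/crop.png',cv2.resize(t,None,fx=1.9,fy=1.9,interpolation=2))
E
```

```text
red [ 0.4603 -0.1958] 0.0012 [([0.4605, -0.1959], np.float64(0.0014), 292, 0.112), ([0.444, -0.1639], np.float64(0.0061), 129, 0.116)]
yellow [0.5207 0.3135] 0.001 [([0.5206, 0.3132], np.float64(0.0012), 358, 0.113), ([0.5208, 0.3136], np.float64(0.0005), 255, 0.115)]
green [0.4615 0.1692] 0.0011 [([0.496, 0.1683], np.float64(0.0066), 317, 0.112), ([0.4617, 0.1696], np.float64(0.0003), 138, 0.114)]
brown [ 0.5276 -0.3114] 0.0044 [([0.5569, -0.2952], np.float64(0.0077), 230, 0.113), ([0.5094, -0.281], np.float64(0.0063), 218, 0.115)]
jred [ 0.4372 -0.0699] 0.0073 [([0.4373, -0.0699], np.float64(0.0074), 63, 0.064), ([0.436, -0.0699], np.float64(0.0069), 9, 0.067)]
jgreen [0.4688 0.0761] 0.0064 [([0.4688, 0.0758], np.float64(0.0066), 70, 0.064), ([0.4687, 0.0778], np.float64(0.0047), 11, 0.068)]
pur1 [ 0.6064 -0.2615] 0.0297 [([0.6057, -0.2622], np.float64(0.0348), 522, 0.197), ([0.5833, -0.2351], np.float64(0.0066), 216, 0.114)]
pur2 [ 0.4269 -0.2742] 0.0012 [([0.4272, -0.2745], np.float64(0.0015), 289, 0.112), ([0.4264, -0.2742], np.float64(0.0004), 184, 0.115)]
blue [ 0.5599 -0.3918
[... 323 characters left out ...]
2), (25.49117660522461, 22.092355728149414), 10.304845809936523) [0.6341 0.0239 0.0065] [0.6338 0.024  0.007 ]
yellow 415 ((280.9459228515625, 171.32432556152344), (18.741483688354492, 22.029464721679688), 9.462322235107422) [ 0.622  -0.0468  0.0065] [ 0.6217 -0.0468  0.0072]
red 420 ((310.4864807128906, 176.58108520507812), (19.234682083129883, 21.700664520263672), 9.462322235107422) [ 0.61   -0.1088  0.0065] [ 0.6098 -0.1086  0.0071]
top 988 ((626.0972290039062, -8.147186279296875), (259.8086242675781, 70.24610137939453), 79.68962860107422) 0.03907360272479432
scene 841 ((678.7973022460938, -16.6820068359375), (260.7908935546875, 176.23541259765625), 80.57904815673828) 0.037502427455316734
```

View pics/crop.png

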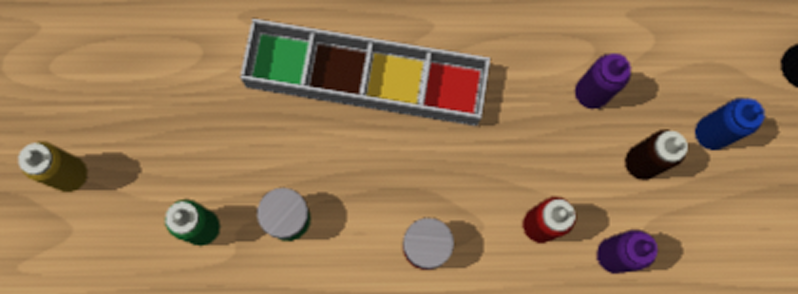

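The crop agrees: the four bottles with white caps are red (550,218), brown (657,153), green (192,222) and yellow (52,165). Purple and blue have coloured caps, and the jars have flat lids. Some circle fits landed on the wrong side of the bottle, so I refit those with a better start and get the deltas in tool axes.

```bash
cat > plan.py <<'E'
import numpy as np,sys
from cell import arm
c=np.array([.6261,-.0081]);ax=np.array([.179,.984])
CELL={k:c+ax*o for k,o in zip(('green','brown','yellow','red'),(.096,.032,-.032,-.096))}
def delta(x,y,z):
    s=arm.sense();p=s['position'];yaw=s['tcp_rot'][2]
    e=np.array([x,y,z])-p
    print('t',round(s['time_s'],2),'pos',p.round(4),'rot',np.degrees(s['tcp_rot']).round(1),'w',round(s['width'],4),'ff',round(s['finger_force'],1))
    print('tool d mm',(1000*np.array([e[0]*np.cos(yaw)+e[1]*np.sin(yaw),e[0]*np.sin(yaw)-e[1]*np.cos(yaw),-e[2]])).round(1))
E
python3 - <<'E'
from meas import *
from plan import *
import meas,pickle
from scipy.optimize import least_squares
S,T=[pickle.load(open(n+'.pkl','rb')) for n in('scene','top')]
B={'red':((205,155,235,205),(335,225,380,265)),'yellow':((412,200,442,250),(75,198,122,236)),'green':((353,175,380,222),(152,228,192,264)),'brown':((154,170,180,213),(395,192,438,228)),'pur1':((160,195,190,242),(370,155,405,190)),'blue':((118,175,146,220),(435,178,475,212))}
for k,bb in B.items():
    o=[]
    for d,b in zip((S,T),bb):
        P=pts(d,box(d['depth'].shape,b)); cap=P[(P[:,2]>.085)&(P[:,2]<.12)]
        c0=np.median(cap[:,:2],0); Q=P[(P[:,2]>.015)&(P[:,2]<.078)]
        Q=Q[np.hypot(*(Q[:,:2]-c0).T)<.027]
        f=lambda c:np.hypot(Q[:,0]-c[0],Q[:,1]-c[1])-.02
        s=least_squares(f,c0,loss='soft_l1',f_scale=.002)
        o+=[c0.round(4),s.x.round(4),round(np.sqrt(np.mean(f(s.x)**2)),4),len(Q)]
    print(k,o)
print(CELL)
E
python3 -m inch '[[0,0,0,0,0,-7.1],[0,0,0,0,0,-7.1],[0,0,0,0,0,-7.1],[0,0,0,0,0,-7.1],[0,0,0,0,0,-7.1]]' 1 60
python3 -m inch '[[0,0,0,0,0,-7.1],[0,0,0,0,0,-7.1],[0,0,0,0,0,-7.1],[0,0,0,0,0,-5.2],[0,0,0,0,0,0]]'
python3 -c "
from plan import *
print(arm.sense()['qpos'].round(2));delta(.52,-.31,.2)"
```

```text
red [array([ 0.4672, -0.1928]), array([ 0.4605, -0.1959]), np.float64(0.0014), 292, array([ 0.4583, -0.1922]), array([ 0.4599, -0.1958]), np.float64(0.0003), 129]
yellow [array([0.5269, 0.3116]), array([0.5206, 0.3132]), np.float64(0.0012), 358, array([0.5186, 0.3092]), array([0.5208, 0.3136]), np.float64(0.0005), 255]
green [array([0.4682, 0.1687]), array([0.4614, 0.1689]), np.float64(0.0012), 317, array([0.4596, 0.166 ]), array([0.4617, 0.1696]), np.float64(0.0003), 138]
brown [array([ 0.5992, -0.2723]), array([ 0.5992, -0.2723]), np.float64(nan), 0, array([ 0.5245, -0.3067]), array([ 0.5271, -0.3115]), np.float64(0.0005), 218]
pur1 [array([ 0.6143, -0.2566]), array([ 0.6082, -0.2605]), np.float64(0.0012), 331, array([ 0.604 , -0.2569]), array([ 0.6076, -0.2605]), np.float64(0.0005), 216]
blue [array([ 0.5665, -0.3875]), array([ 0.5603, -0.392 ]), np.float64(0.0014), 336, array([ 0.5566, -0.3868]), array([ 0.5596, -0.3919]), np.float64(0.0006), 271]
{'green': array([0.643284, 0.086364]), 'brown': array([0.631828, 0.023388]), 'yellow': array([ 0.620372, -0.039588]), 'red': array([ 0.608916, -0.102564])}
time_s: 0.52
position: [0.2203, -0.6905, 0.2308]
tcp_rot: [-3.141, -0.0, 0.935]
wrist_force: [-0.0, -0.1, 0.3]
width: 0.0852
finger_force: 0.0
time_s: 0.93
position: [0.2199, -0.6906, 0.2307]
tcp_rot: [-3.141, -0.001, 1.395]
wrist_force: [-0.0, -0.4, -0.1]
width: 0.0858
finger_force: 0.0
[ 1.37  0.62 -0.3   1.59  0.21  0.97  0.82]
t 0.93 pos [ 0.2199 -0.6906  0.2307] rot [-1.80e+02 -1.00e-01  7.99e+01] w 0.0858 ff 0.0
tool d mm [427.3 228.7  30.7]
  return _methods._mean(a, axis=axis, dtype=dtype,
  ret = ret.dtype.type(ret / rcount)
```

```bash

python3 -m inch '[[0.033,0.018,0,0,0,0],[0.033,0.018,0,0,0,0],[0.033,0.018,0,0,0,0],[0.033,0.018,0,0,0,0],[0.033,0.018,0,0,0,0]]'
python3 -m inch '[[0.033,0.018,0,0,0,0],[0.033,0.018,0,0,0,0],[0.033,0.018,0,0,0,0],[0.033,0.018,0,0,0,0],[0.033,0.018,0,0,0,0]]'
python3 -m inch '[[0.033,0.018,0.01,0,0,0],[0.033,0.018,0.01,0,0,0],[0.031,0.02,0.01,0,0,0],[0,0,0,0,0,0],[0,0,0,0,0,0]]'
python3 -c "
from plan import *
print(arm.sense()['qpos'].round(2));delta(.5271,-.3115,.046)"
```

```text
time_s: 1.35
position: [0.3391, -0.5429, 0.2311]
tcp_rot: [-3.141, -0.0, 1.387]
wrist_force: [1.0, -0.9, -1.1]
width: 0.0854
finger_force: 0.0
time_s: 1.77
position: [0.4572, -0.3966, 0.2312]
tcp_rot: [-3.141, -0.0, 1.387]
wrist_force: [2.0, 0.4, -0.1]
width: 0.0852
finger_force: 0.0
time_s: 2.18
position: [0.5304, -0.31, 0.2005]
tcp_rot: [-3.141, -0.001, 1.393]
wrist_force: [-0.3, -0.5, 0.6]
width: 0.0854
finger_force: 0.0
[ 0.66  0.52 -0.32  1.88  0.22  0.78  0.04]
t 2.18 pos [ 0.5304 -0.31    0.2005] rot [-1.799e+02 -1.000e-01  7.980e+01] w 0.0854 ff 0.0
tool d mm [ -2.   -2.9 154.5]
```

```bash

python3 -m inch '[[-0.002,-0.003,0.031,0,0,0],[0,0,0.031,0,0,0],[0,0,0.031,0,0,0],[0,0,0.031,0,0,0],[0,0,0.030,0,0,0]]'
python3 -m inch '[[0,0,0,0,0,0],[0,0,0,0,0,0],[0,0,0,0,0,0],[0,0,0,0,0,0],[0,0,0,0,0,0]]' -1 50
python3 -m inch '[[0,0,0,0,0,0],[0,0,0,0,0,0],[0,0,0,0,0,0],[0,0,0,0,0,0],[0,0,0,0,0,0]]'
python3 -c "
from plan import *
delta(.5271,-.3115,.046)"
```

```text
time_s: 2.6
position: [0.5244, -0.3161, 0.0462]
tcp_rot: [-3.142, 0.001, 1.386]
wrist_force: [0.7, -0.6, -0.9]
width: 0.0855
finger_force: 0.0
time_s: 3.02
position: [0.5264, -0.3153, 0.0496]
tcp_rot: [3.139, 0.001, 1.39]
wrist_force: [-1.4, -0.7, 4.5]
width: 0.0386
finger_force: 50.7
time_s: 3.43
position: [0.5264, -0.3153, 0.0496]
tcp_rot: [3.139, 0.002, 1.39]
wrist_force: [-1.1, -0.8, 8.5]
width: 0.0389
finger_force: 51.0
t 3.43 pos [ 0.5264 -0.3153  0.0496] rot [1.798e+02 1.000e-01 7.960e+01] w 0.0389 ff 51.0
tool d mm [3.9 0.  3.6]
```

```bash

python3 -m inch '[[0,0,-0.02,0,0,0],[0,0,-0.03,0,0,0],[0,0,-0.03,0,0,0],[0,0,-0.03,0,0,0],[0,0,-0.03,0,0,0]]'
python3 -c "
from plan import *
p=CELL['brown']-.0039*ax
delta(*p,.056)"
```

```text
time_s: 3.85
position: [0.5254, -0.3143, 0.19]
tcp_rot: [3.14, 0.0, 1.391]
wrist_force: [1.0, 0.0, -2.2]
width: 0.0385
finger_force: 50.7
t 3.85 pos [ 0.5254 -0.3143  0.19  ] rot [179.9   0.   79.7] w 0.0385 ff 50.7
tool d mm [347.4  44.2 134. ]
```

```bash

python3 -m inch '[[0.035,0.0045,0,0,0,0],[0.035,0.0045,0,0,0,0],[0.035,0.0045,0,0,0,0],[0.035,0.0045,0,0,0,0],[0.035,0.0045,0,0,0,0]]'
python3 -m inch '[[0.035,0.0045,0,0,0,0],[0.035,0.0045,0,0,0,0],[0.035,0.0045,0,0,0,0],[0.035,0.0045,0,0,0,0],[0.032,0.004,0,0,0,0]]'
python3 -m inch '[[0,0,0.02,0,0,0],[0,0,0.02,0,0,0],[0,0,0.02,0,0,0],[0,0,0,0,0,0],[0,0,0,0,0,0]]'
python3 -c "
from plan import *
from cell import read_camera
import cv2
p=CELL['brown']-.0039*ax
delta(*p,.056);cv2.imwrite('pics/s1.png',read_camera('scene')['color'])"
```

```text
time_s: 4.27
position: [0.5793, -0.1448, 0.1887]
tcp_rot: [3.14, 0.0, 1.39]
wrist_force: [1.0, -0.0, -1.1]
width: 0.0387
finger_force: 50.8
time_s: 4.68
position: [0.632, 0.0214, 0.1887]
tcp_rot: [3.14, -0.001, 1.391]
wrist_force: [-0.1, 0.5, -1.9]
width: 0.0387
finger_force: 50.8
time_s: 5.1
position: [0.6311, 0.0191, 0.1276]
tcp_rot: [-3.141, 0.0, 1.391]
wrist_force: [0.5, -0.1, -0.7]
width: 0.0384
finger_force: 50.8
t 5.1 pos [0.6311 0.0191 0.1276] rot [-179.9    0.    79.7] w 0.0384 ff 50.8
tool d mm [ 0.5 -0.  71.6]
```

View pics/s1.png

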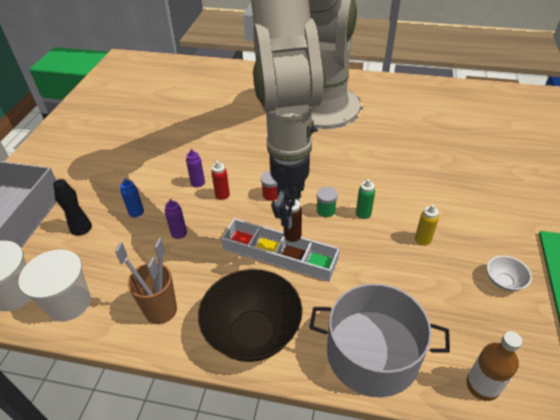

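The brown bottle is held upright at (293,218), above the brown cell. I lower it now.

```bash

python3 -m inch '[[0,0,0.02,0,0,0],[0,0,0.02,0,0,0],[0,0,0.02,0,0,0],[0,0,0.008,0,0,0],[0,0,0,0,0,0]]'
python3 -m inch '[[0,0,0.002,0,0,0],[0,0,0.002,0,0,0],[0,0,0,0,0,0]]'
```

```text
time_s: 5.57
position: [0.6312, 0.019, 0.059]
tcp_rot: [-3.141, 0.0, 1.391]
wrist_force: [0.1, 0.4, -1.8]
width: 0.0387
finger_force: 50.8
time_s: 5.82
position: [0.6321, 0.0192, 0.0563]
tcp_rot: [3.14, -0.0, 1.391]
wrist_force: [0.1, -0.2, -1.7]
width: 0.0386
finger_force: 50.8
```

```bash

python3 -m inch '[[0,0,0.0015,0,0,0],[0,0,0.001,0,0,0],[0,0,0,0,0,0]]'
python3 -m inch '[[0,0,0,0,0,0],[0,0,0,0,0,0],[0,0,0,0,0,0],[0,0,0,0,0,0],[0,0,0,0,0,0]]' 1
python3 -m inch '[[0,0,-0.02,0,0,0],[0,0,-0.03,0,0,0],[0,0,-0.03,0,0,0],[0,0,-0.03,0,0,0],[0,0,-0.03,0,0,0]]'
python3 -c "
from plan import *
delta(.46,-.1958,.046)"
```

```text
time_s: 6.07
position: [0.6322, 0.0193, 0.056]
tcp_rot: [3.139, 0.0, 1.391]
wrist_force: [-6.0, -0.3, 23.5]
width: 0.0387
finger_force: 53.2
time_s: 6.48
position: [0.6315, 0.0191, 0.0527]
tcp_rot: [-3.141, 0.0, 1.391]
wrist_force: [-0.3, 0.1, -0.6]
width: 0.0855
finger_force: 0.0
time_s: 6.9
position: [0.6312, 0.0192, 0.1939]
tcp_rot: [-3.141, 0.0, 1.391]
wrist_force: [1.4, 0.6, -0.6]
width: 0.0854
finger_force: 0.0
t 6.9 pos [0.6312 0.0192 0.1939] rot [-180.     0.    79.7] w 0.0854 ff 0.0
tool d mm [-242.1 -130.   147.9]
```

```bash

python3 -m inch '[[-0.03,-0.016,0,0,0,0],[-0.03,-0.016,0,0,0,0],[-0.03,-0.016,0,0,0,0],[-0.03,-0.016,0,0,0,0],[-0.03,-0.016,0,0,0,0]]'
python3 -m inch '[[-0.03,-0.017,0,0,0,0],[-0.03,-0.017,0,0,0,0],[-0.032,-0.016,0,0,0,0],[0,0,0,0,0,0],[0,0,0,0,0,0]]'
python3 -c "
from plan import *
from cell import read_camera
import cv2
delta(.46,-.1958,.047);cv2.imwrite('pics/t2.png',read_camera('top')['color'][:300])"
```

```text
time_s: 7.32
position: [0.5247, -0.1151, 0.1927]
tcp_rot: [-3.142, 0.0, 1.391]
wrist_force: [-0.2, -0.4, -0.1]
width: 0.0852
finger_force: 0.0
time_s: 7.73
position: [0.4589, -0.1975, 0.1928]
tcp_rot: [-3.141, 0.001, 1.387]
wrist_force: [0.4, -0.5, -0.7]
width: 0.0852
finger_force: 0.0
t 7.73 pos [ 0.4589 -0.1975  0.1928] rot [-180.     0.    79.4] w 0.0852 ff 0.0
tool d mm [  1.9   0.7 145.8]
```

View pics/t2.png

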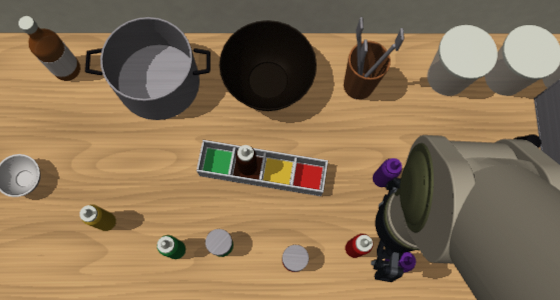

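The brown bottle stands in its cell at (245,155). The gripper, at about (390,240), is consistent with hovering over red once parallax is counted.

```bash

python3 -m inch '[[0.002,0.001,0.029,0,0,0],[0,0,0.029,0,0,0],[0,0,0.029,0,0,0],[0,0,0.029,0,0,0],[0,0,0.029,0,0,0]]'
python3 -m inch '[[0,0,0,0,0,0],[0,0,0,0,0,0],[0,0,0,0,0,0],[0,0,0,0,0,0],[0,0,0,0,0,0]]' -1 50
python3 -m inch '[[0,0,0,0,0,0],[0,0,0,0,0,0]]'
python3 -c "
from plan import *
delta(.46,-.1958,.046)"
python3 -m inch '[[0,0,-0.02,0,0,0],[0,0,-0.03,0,0,0],[0,0,-0.03,0,0,0],[0,0,-0.03,0,0,0],[0,0,-0.03,0,0,0]]'
```

```text
time_s: 8.2
position: [0.4631, -0.1923, 0.0465]
tcp_rot: [3.14, -0.001, 1.393]
wrist_force: [0.7, 0.2, 0.0]
width: 0.0853
finger_force: 0.0
time_s: 8.62
position: [0.4625, -0.1939, 0.0495]
tcp_rot: [3.139, 0.0, 1.391]
wrist_force: [-0.1, 0.4, 3.8]
width: 0.039
finger_force: 49.9
time_s: 8.78
position: [0.4625, -0.194, 0.0494]
tcp_rot: [3.139, 0.0, 1.391]
wrist_force: [-1.8, 2.0, 10.1]
width: 0.0386
finger_force: 50.4
t 8.78 pos [ 0.4625 -0.194   0.0494] rot [179.8   0.   79.7] w 0.0386 ff 50.4
tool d mm [-2.2 -2.1  3.4]
time_s: 9.2
position: [0.4612, -0.1939, 0.19]
tcp_rot: [3.141, 0.0, 1.39]
wrist_force: [0.2, -0.2, -2.5]
width: 0.0386
finger_force: 51.3
```

```bash

python3 -c "
from plan import *
p=CELL['red']+.0022*ax
delta(*p,.056)"
```

```text
t 9.2 pos [ 0.4612 -0.1939  0.19  ] rot [180.    0.   79.7] w 0.0386 ff 51.3
tool d mm [118.6 129.  134. ]
```

```bash

python3 -m inch '[[0.024,0.026,0,0,0,0],[0.024,0.026,0,0,0,0],[0.024,0.026,0,0,0,0],[0.024,0.026,0,0,0,0],[0.023,0.025,0,0,0,0]]'
python3 -m inch '[[0,0,0.03,0,0,0],[0,0,0.03,0,0,0],[0,0,0,0,0,0],[0,0,0,0,0,0]]'
python3 -c "
from plan import *
p=CELL['red']+.0022*ax
delta(*p,.056)"
```

```text
time_s: 9.62
position: [0.611, -0.0991, 0.1889]
tcp_rot: [3.14, 0.0, 1.39]
wrist_force: [0.5, -0.2, -2.3]
width: 0.0385
finger_force: 51.3
time_s: 9.95
position: [0.6085, -0.1001, 0.1274]
tcp_rot: [-3.138, 0.001, 1.391]
wrist_force: [0.8, -0.8, -1.3]
width: 0.039
finger_force: 51.3
t 9.95 pos [ 0.6085 -0.1001  0.1274] rot [-179.8    0.    79.7] w 0.039 ff 51.3
tool d mm [-0.2  0.8 71.4]
```

```bash

python3 -m inch '[[0,0,0.02,0,0,0],[0,0,0.02,0,0,0],[0,0,0.02,0,0,0],[0,0,0.009,0,0,0],[0,0,0.002,0,0,0]]'
python3 -m inch '[[0,0,0.001,0,0,0],[0,0,0,0,0,0],[0,0,0,0,0,0]]'
python3 -m inch '[[0,0,0,0,0,0],[0,0,0,0,0,0],[0,0,0,0,0,0],[0,0,0,0,0,0],[0,0,0,0,0,0]]' 1
python3 -m inch '[[0,0,-0.02,0,0,0],[0,0,-0.03,0,0,0],[0,0,-0.03,0,0,0],[0,0,-0.03,0,0,0],[0,0,-0.03,0,0,0]]'
python3 -c "
from plan import *
delta(.4616,.1693,.046)"
```

```text
time_s: 10.37
position: [0.6097, -0.1004, 0.057]
tcp_rot: [-3.141, 0.0, 1.39]
wrist_force: [-0.9, 0.5, -1.7]
width: 0.0388
finger_force: 51.3
time_s: 10.62
position: [0.6106, -0.1, 0.0572]
tcp_rot: [3.14, -0.0, 1.391]
wrist_force: [0.6, 0.0, -2.5]
width: 0.0385
finger_force: 51.3
time_s: 11.03
position: [0.6099, -0.0999, 0.0559]
tcp_rot: [3.141, 0.0, 1.391]
wrist_force: [-0.0, 0.0, 0.1]
width: 0.0854
finger_force: 0.0
time_s: 11.45
position: [0.6095, -0.0998, 0.1971]
tcp_rot: [-3.141, -0.0, 1.391]
wrist_force: [0.8, 0.2, -0.7]
width: 0.0854
finger_force: 0.0
t 11.45 pos [ 0.6095 -0.0998  0.1971] rot [-180.    -0.    79.7] w 0.0854 ff 0.0
tool d mm [ 238.3 -193.6  151.1]
```

```bash

python3 -m inch '[[0.0265,-0.0215,0,0,0,0],[0.0265,-0.0215,0,0,0,0],[0.0265,-0.0215,0,0,0,0],[0.0265,-0.0215,0,0,0,0],[0.0265,-0.0215,0,0,0,0]]'
python3 -m inch '[[0.0265,-0.0215,0,0,0,0],[0.0265,-0.0215,0,0,0,0],[0.0265,-0.0215,0,0,0,0],[0.0265,-0.0215,0,0,0,0],[0,0,0,0,0,0]]'
python3 -m inch '[[0,0,0,0,0,0]]'
python3 -c "
from plan import *
from cell import read_camera
import cv2
delta(.4616,.1693,.0465);cv2.imwrite('pics/t3.png',read_camera('top')['color'][:300])"
```

```text
time_s: 11.87
position: [0.5268, 0.0508, 0.196]
tcp_rot: [3.141, -0.0, 1.391]
wrist_force: [-0.1, 0.7, -0.1]
width: 0.0853
finger_force: 0.0
time_s: 12.28
position: [0.459, 0.1756, 0.1963]
tcp_rot: [-3.141, -0.003, 1.399]
wrist_force: [-0.0, -0.5, 0.3]
width: 0.0853
finger_force: 0.0
time_s: 12.37
position: [0.4612, 0.1713, 0.196]
tcp_rot: [3.142, -0.0, 1.395]
wrist_force: [0.4, -0.5, -0.7]
width: 0.0853
finger_force: 0.0
t 12.37 pos [0.4612 0.1713 0.196 ] rot [180.  -0.  80.] w 0.0853 ff 0.0
tool d mm [ -1.9   0.7 149.5]
```

View pics/t3.png

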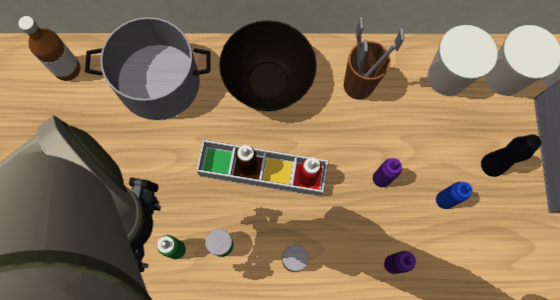

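Red (311,172) and brown (246,160) stand in their cells, and the jars are still at (219,242) and (295,258). Next is green.

```bash

python3 -m inch '[[-0.001,0.0005,0.029,0,0,0],[0,0,0.03,0,0,0],[0,0,0.03,0,0,0],[0,0,0.03,0,0,0],[0,0,0.030,0,0,0]]'
python3 -m inch '[[0,0,0,0,0,0],[0,0,0,0,0,0],[0,0,0,0,0,0],[0,0,0,0,0,0],[0,0,0,0,0,0]]' -1 50
python3 -m inch '[[0,0,0,0,0,0],[0,0,0,0,0,0]]'
python3 -c "
from plan import *
delta(.4616,.1693,.046)"
python3 -m inch '[[0,0,-0.02,0,0,0],[0,0,-0.03,0,0,0],[0,0,-0.03,0,0,0],[0,0,-0.03,0,0,0],[0,0,-0.03,0,0,0]]'
python3 -c "
from plan import *
delta(*CELL['green'],.056)"
```

```text
time_s: 12.83
position: [0.4634, 0.1665, 0.0455]
tcp_rot: [3.141, 0.0, 1.388]
wrist_force: [1.6, -0.1, -0.7]
width: 0.0856
finger_force: 0.0
time_s: 13.25
position: [0.4634, 0.1682, 0.0485]
tcp_rot: [3.139, -0.001, 1.39]
wrist_force: [0.1, -0.5, 3.3]
width: 0.0387
finger_force: 49.8
time_s: 13.42
position: [0.4633, 0.1683, 0.0484]
tcp_rot: [3.139, -0.001, 1.39]
wrist_force: [-0.2, -1.0, 9.6]
width: 0.0388
finger_force: 50.3
t 13.42 pos [0.4633 0.1683 0.0484] rot [ 1.799e+02 -1.000e-01  7.970e+01] w 0.0388 ff 50.3
tool d mm [ 0.7 -1.9  2.4]
time_s: 13.83
position: [0.4621, 0.1681, 0.1891]
tcp_rot: [3.141, -0.0, 1.391]
wrist_force: [-0.0, -0.7, -1.2]
width: 0.0384
finger_force: 50.9
t 13.83 pos [0.4621 0.1681 0.1891] rot [180.   -0.   79.7] w 0.0384 ff 50.9
tool d mm [-48.  192.8 133.1]
```

```bash

python3 -m inch '[[-0.008,0.032,0,0,0,0],[-0.008,0.032,0,0,0,0],[-0.008,0.032,0,0,0,0],[-0.008,0.032,0,0,0,0],[-0.008,0.032,0,0,0,0]]'
python3 -m inch '[[-0.008,0.032,0,0,0,0],[0,0,0.03,0,0,0],[0,0,0.03,0,0,0],[0,0,0,0,0,0],[0,0,0,0,0,0]]'
python3 -c "
from plan import *
p=CELL['green']-.0007*ax
delta(*p,.055)"
```

```text
time_s: 14.25
position: [0.614, 0.0991, 0.1881]
tcp_rot: [3.14, -0.0, 1.391]
wrist_force: [-0.0, 0.8, -0.9]
width: 0.0387
finger_force: 51.0
time_s: 14.67
position: [0.6416, 0.0865, 0.1264]
tcp_rot: [-3.139, 0.001, 1.391]
wrist_force: [0.2, -0.3, -0.9]
width: 0.039
finger_force: 50.8
t 14.67 pos [0.6416 0.0865 0.1264] rot [-1.798e+02  1.000e-01  7.970e+01] w 0.039 ff 50.8
tool d mm [-0.5  1.7 71.4]
```

```bash

python3 -m inch '[[0,0.001,0.02,0,0,0],[0,0,0.02,0,0,0],[0,0,0.02,0,0,0],[0,0,0.009,0,0,0],[0,0,0.0025,0,0,0]]'
python3 -m inch '[[0,0,0.0005,0,0,0],[0,0,0,0,0,0],[0,0,0,0,0,0]]'
python3 -m inch '[[0,0,0,0,0,0],[0,0,0,0,0,0],[0,0,0,0,0,0],[0,0,0,0,0,0],[0,0,0,0,0,0]]' 1
python3 -m inch '[[0,0,-0.02,0,0,0],[0,0,-0.03,0,0,0],[0,0,-0.03,0,0,0],[0,0,-0.03,0,0,0],[0,0,-0.03,0,0,0]]'
python3 -c "
from plan import *
delta(.5208,.3134,.046)"
```

```text
time_s: 15.08
position: [0.6436, 0.0869, 0.0557]
tcp_rot: [-3.141, 0.0, 1.391]
wrist_force: [-1.0, -0.0, -1.2]
width: 0.0389
finger_force: 50.9
time_s: 15.33
position: [0.6445, 0.0868, 0.0563]
tcp_rot: [3.14, -0.001, 1.391]
wrist_force: [-0.3, 0.3, -1.4]
width: 0.0386
finger_force: 50.9
time_s: 15.75
position: [0.6438, 0.0866, 0.0549]
tcp_rot: [3.141, -0.0, 1.391]
wrist_force: [0.6, -0.2, 0.2]
width: 0.0853
finger_force: 0.0
time_s: 16.17
position: [0.6434, 0.0865, 0.1961]
tcp_rot: [-3.141, 0.0, 1.391]
wrist_force: [0.8, -0.6, -0.2]
width: 0.0852
finger_force: 0.0
t 16.17 pos [0.6434 0.0865 0.1961] rot [-180.     0.    79.7] w 0.0852 ff 0.0
tool d mm [ 201.3 -161.2  150.1]
```

```bash

python3 -m inch '[[0.025,-0.02,0,0,0,0],[0.025,-0.02,0,0,0,0],[0.025,-0.02,0,0,0,0],[0.025,-0.02,0,0,0,0],[0.025,-0.02,0,0,0,0]]'
python3 -m inch '[[0.025,-0.02,0,0,0,0],[0.025,-0.02,0,0,0,0],[0.026,-0.021,0,0,0,0],[0,0,0,0,0,0],[0,0,0,0,0,0]]'
python3 -m inch '[[0,0,0,0,0,0]]'
python3 -c "
from plan import *
delta(.5208,.3134,.0465)"
```

```text
time_s: 16.58
position: [0.5668, 0.2285, 0.1949]
tcp_rot: [3.141, -0.0, 1.391]
wrist_force: [-0.4, 0.0, -1.1]
width: 0.0854
finger_force: 0.0
time_s: 17.0
position: [0.5198, 0.3155, 0.1949]
tcp_rot: [-3.141, -0.001, 1.395]
wrist_force: [0.7, -0.0, -0.3]
width: 0.085
finger_force: 0.0
time_s: 17.08
position: [0.5214, 0.3128, 0.1947]
tcp_rot: [3.141, 0.001, 1.391]
wrist_force: [0.4, -1.4, 0.1]
width: 0.0854
finger_force: 0.0
t 17.08 pos [0.5214 0.3128 0.1947] rot [180.    0.   79.7] w 0.0854 ff 0.0
tool d mm [  0.5  -0.7 148.2]
```

```bash

python3 -m inch '[[0,0,0.028,0,0,0],[0,0,0.03,0,0,0],[0,0,0.03,0,0,0],[0,0,0.03,0,0,0],[0,0,0.030,0,0,0]]'
python3 -m inch '[[0,0,0,0,0,0],[0,0,0,0,0,0],[0,0,0,0,0,0],[0,0,0,0,0,0],[0,0,0,0,0,0]]' -1 50
python3 -m inch '[[0,0,0,0,0,0],[0,0,0,0,0,0]]'
python3 -c "
from plan import *
delta(.5208,.3134,.046)"
python3 -m inch '[[0,0,-0.02,0,0,0],[0,0,-0.03,0,0,0],[0,0,-0.03,0,0,0],[0,0,-0.03,0,0,0],[0,0,-0.03,0,0,0]]'
python3 -c "
from plan import *
from cell import read_camera
import cv2
delta(*CELL['yellow'],.056);cv2.imwrite('pics/s4.png',read_camera('scene')['color'])"
```

```text
time_s: 17.5
position: [0.5224, 0.3111, 0.0455]
tcp_rot: [3.141, 0.0, 1.388]
wrist_force: [0.4, 0.9, -0.3]
width: 0.0853
finger_force: 0.0
time_s: 17.92
position: [0.5224, 0.3134, 0.0488]
tcp_rot: [3.139, -0.002, 1.39]
wrist_force: [-0.5, -1.1, 5.0]
width: 0.0387
finger_force: 50.0
time_s: 18.08
position: [0.5224, 0.3134, 0.0487]
tcp_rot: [3.139, -0.002, 1.39]
wrist_force: [-0.2, -1.4, 8.6]
width: 0.039
finger_force: 50.3
t 18.08 pos [0.5224 0.3134 0.0487] rot [ 1.799e+02 -1.000e-01  7.970e+01] w 0.039 ff 50.3
tool d mm [-0.3 -1.6  2.7]
time_s: 18.5
position: [0.5211, 0.3129, 0.189]
tcp_rot: [3.141, -0.0, 1.391]
wrist_force: [0.8, 0.4, -2.4]
width: 0.0389
finger_force: 51.0
t 18.5 pos [0.5211 0.3129 0.189 ] rot [180.   -0.   79.7] w 0.0389 ff 51.0
tool d mm [-329.1  160.8  133. ]
```

View pics/s4.png

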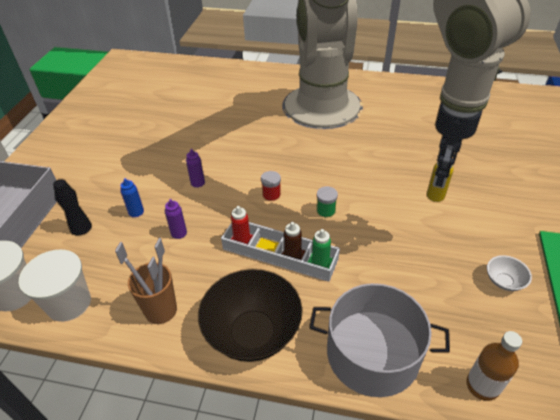

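Red (240,228), brown (292,240) and green (320,248) stand in their cells. Yellow is held upright at (440,180) and clears the standing bottles by about 20 mm.

```bash

python3 -m inch '[[-0.033,0.016,-0.005,0,0,0],[-0.033,0.016,-0.005,0,0,0],[-0.033,0.016,0,0,0,0],[-0.033,0.016,0,0,0,0],[-0.033,0.016,0,0,0,0]]'
python3 -m inch '[[-0.033,0.016,0,0,0,0],[-0.033,0.016,0,0,0,0],[-0.033,0.016,0,0,0,0],[-0.033,0.016,0,0,0,0],[-0.032,0.016,0,0,0,0]]'
python3 -m inch '[[0,0,0,0,0,0],[0,0,0,0,0,0]]'
python3 -c "
from plan import *
delta(*CELL['yellow'],.0555)"
```

```text
time_s: 18.97
position: [0.5707, 0.1347, 0.1976]
tcp_rot: [3.14, -0.0, 1.391]
wrist_force: [0.4, 0.3, -0.7]
width: 0.0389
finger_force: 51.0
time_s: 19.38
position: [0.6199, -0.0414, 0.1974]
tcp_rot: [3.141, 0.0, 1.391]
wrist_force: [0.7, 0.6, -2.1]
width: 0.039
finger_force: 51.0
time_s: 19.55
position: [0.62, -0.0424, 0.197]
tcp_rot: [3.141, 0.001, 1.386]
wrist_force: [-0.5, 2.3, -2.2]
width: 0.0389
finger_force: 51.0
t 19.55 pos [ 0.62   -0.0424  0.197 ] rot [1.80e+02 1.00e-01 7.94e+01] w 0.0389 ff 51.0
tool d mm [ 2.800e+00 -1.000e-01  1.415e+02]
```

```bash

python3 -m inch '[[0.002,0,0.03,0,0,0],[0,0,0.03,0,0,0],[0,0,0.03,0,0,0],[0,0,0.02,0,0,0],[0,0,0.02,0,0,0]]'
python3 -m inch '[[0,0,0.007,0,0,0],[0,0,0.003,0,0,0],[0,0,0.001,0,0,0],[0,0,0,0,0,0],[0,0,0,0,0,0]]'
python3 -c "
from plan import *
delta(*CELL['yellow'],.0555)"
```

```text
time_s: 19.97
position: [0.6196, -0.0355, 0.0658]
tcp_rot: [-3.141, -0.001, 1.393]
wrist_force: [0.7, 0.2, -1.5]
width: 0.0386
finger_force: 51.0
time_s: 20.38
position: [0.6209, -0.037, 0.057]
tcp_rot: [3.14, -0.0, 1.391]
wrist_force: [0.4, 0.5, -1.1]
width: 0.0389
finger_force: 50.9
t 20.38 pos [ 0.6209 -0.037   0.057 ] rot [179.9  -0.   79.7] w 0.0389 ff 50.9
tool d mm [-2.6 -0.1  1.5]
```

```bash

python3 -m inch '[[-0.002,0,0.001,0,0,0],[0,0,0,0,0,0],[0,0,0,0,0,0]]'
python3 -m inch '[[0,0,0,0,0,0],[0,0,0,0,0,0],[0,0,0,0,0,0],[0,0,0,0,0,0],[0,0,0,0,0,0]]' 1
python3 -m inch '[[0,0,-0.02,0,0,0],[0,0,-0.03,0,0,0],[0,0,-0.03,0,0,0],[0,0,-0.03,0,0,0],[0,0,-0.03,0,0,0]]'
python3 -m inch '[[-0.035,-0.02,-0.005,0,0,0],[-0.035,-0.02,-0.005,0,0,0],[-0.035,-0.02,0,0,0,0],[-0.035,-0.02,0,0,0,0],[-0.035,-0.02,0,0,0,0]]'
python3 -m inch '[[-0.035,-0.01,0,0,0,0],[-0.035,-0.01,0,0,0,0],[-0.035,-0.01,0,0,0,0],[-0.035,0,0,0,0,0],[-0.035,0,0,0,0,0]]'
python3 -m inch '[[0,0,0,0,0,0],[0,0,0,0,0,0],[0,0,0,0,0,0],[0,0,0,0,0,0],[0,0,0,0,0,0]]'
python3 - <<'E'
from meas import *
from plan import CELL
from cell import read_camera
S=read_camera('scene');T=read_camera('top')
cv2.imwrite('pics/s5.png',S['color']);cv2.imwrite('pics/t5.png',T['color'])
P=np.vstack([pts(d,np.ones(d['depth'].shape,bool)) for d in(S,T)])
for k,c in CELL.items():
    near=P[np.hypot(*(P[:,:2]-c).T)<.03]
    res=[]
    for lo,hi in((.046,.062),(.062,.078),(.046,.084)):
        Q=near[(near[:,2]>lo)&(near[:,2]<hi)];x,e=circ(Q,.02);res+=[((x-c)*1000).round(1),round(e*1000,1)]
    print(k,'top',near[:,2].max().round(4),res)
for n,b in(('jred',(.4372,-.0699)),('jgreen',(.4688,.0761))):
    Q=P[(np.hypot(*(P[:,:2]-b).T)<.06)&(abs(P[:,2]-.062)<.004)];print(n,(cv2.minEnclosingCircle((Q[:,:2]*1000).astype(np.float32))),b)
E
```

```text
time_s: 20.63
position: [0.6201, -0.0396, 0.0554]
tcp_rot: [3.141, 0.0, 1.39]
wrist_force: [0.4, -0.9, 1.9]
width: 0.0387
finger_force: 51.2
time_s: 21.05
position: [0.6198, -0.0391, 0.0548]
tcp_rot: [-3.142, 0.0, 1.391]
wrist_force: [0.3, -0.1, 0.1]
width: 0.0854
finger_force: 0.0
time_s: 21.47
position: [0.6195, -0.0391, 0.1961]
tcp_rot: [-3.141, -0.0, 1.391]
wrist_force: [-0.2, 0.1, 0.5]
width: 0.0854
finger_force: 0.0
time_s: 21.88
position: [0.4888, -0.1946, 0.205]
tcp_rot: [3.141, 0.0, 1.391]
wrist_force: [0.3, -0.9, -0.4]
width: 0.0854
finger_force: 0.0
time_s: 22.3
position: [0.428, -0.3619, 0.205]
tcp_rot: [-3.141, 0.0, 1.391]
wrist_force: [-0.2, -0.2, 0.1]
width: 0.0857
finger_force: 0.0
time_s: 22.72
position: [0.4299, -0.3589, 0.2049]
tcp_rot: [-3.142, -0.0, 1.393]
wrist_force: [0.1, -1.1, -0.3]
width: 0.0853
finger_force: 0.0
green top 0.1216 [array([-0.7,  1.3]), np.float64(0.7), array([-0.6,  1.3]), np.float64(0.8), array([-0.6,  1.3]), np.float64(0.8)]
brown top 0.1205 [array([ 2.2, -0.2]), np.float64(0.9), array([ 2. , -0.2]), np.float64(0.8), array([ 2. , -0.2]), np.float64(0.9)]
yellow top 0.1205 [array([-1.9, -0.2]), np.float64(0.9), array([-2.,  0.]), np.float64(1.0), array([-2. , -0.1]), np.float64(1.0)]
red top 0.1217 [array([-0.3,  0.2]), np.float64(0.8), array([-0.4,  0.2]), np.float64(0.8), array([-0.3,  0.2]), np.float64(0.9)]
jred ((438.7850646972656, -69.33113861083984), 26.952558517456055) (0.4372, -0.0699)
jgreen ((470.6180725097656, 76.9962158203125), 26.788244247436523) (0.4688, 0.0761)
```

View pics/t5.png

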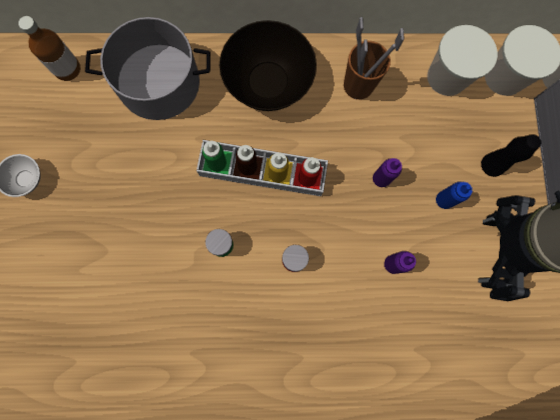

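All four bottles stand upright in the cells of their own colour, about 2 mm or less from centre: green (213,152), brown (246,158), yellow (279,165) and red (311,171). The jars have not moved and the arm is clear.

```bash
python3 -c "
from cell import arm
print(arm.finish_job())"
```

```text
the job is handed in; nothing more can be done
None
```

The job is handed in: all four bottles stand upright in the cells of their own colour, about 2 mm or less from centre, and both jars are where they started; the judge returned no verdict.

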